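# Stand the spotting brush to drip over the tray

### The arm

A 7-joint arm with a two-finger parallel gripper is mounted at the origin on the work surface. World frame = base frame: x ahead of the robot, y to its left, z up, the work surface at z = 0. Lengths are in m, angles in rad, forces in N, time in s.
With the tool pointing down it reaches from about 0.425 to 0.925 m from the base axis. Payload 6.8 kg.
Tool frame: the origin (TCP) lies on the centre line of the jaws, within the pads' length; the fingertips stand bot.tip_reach ahead of it and the grasp point (between the pads) lies 3 mm ahead of it (bot.tip_reach is the distance from the TCP to the fingertips, in m); z points along the fingers, y is the line along which they close (so a half turn about z gives the same grasp; the last joint's range is limited). The gripper opens to 85 mm and grips with 20 to 120 N. Pads are 22 mm wide; open, the fingers measure 114 mm over their backs; the gripper's body (76 mm by 85 mm) begins 54 mm behind the grasp point. The pads swing forward as they close: fully open they stand 13 mm farther back than shut.
Start: joints at [1.2, 0.477, 0.022, 1.555, -0.011, 1.109, -0.083], TCP at [0.175, -0.652, 0.253] pointing down, gripper open.
Joint ranges: [-2.96, 2.96], [-0.34, 2.1], [-1.41, 1.46], [0.24, 2.44], [-1.37, 4.51], [0.17, 1.92], [-2.96, 2.96]. Speed limits (rad/s): [2.39, 2.39, 3.14, 3.14, 3.14, 3.14, 3.14].

### API

Orientations are given as a unit quaternion [w, x, y, z].
In Python, from station import bot gives the robot as it stands.
- The arm moves only by the tool jog_arm, never from a script. Its argument "deltas" is a list of rows, each a list of 7 numbers: the shift along the world's x, y, z in m, then the turn, a rotation vector about the world's x, y, z in rad, then the opening, from 0 (shut) to 1 (fully open). In form: [[x, y, z, rx, ry, rz, grip], ...]. A call has 1 to 10 rows; each row shifts and turns the commanded pose from where the row before left it; what a row does not reach is not made up. A row lasts 1/10 s, in which the tool goes at most 50 mm and 8.59 degrees, less where a joint would pass 70% of its speed; a pose out of reach is approached as far as the arm can. A call with a gripper value outside its range is refused whole. The fingers move at their own pace and stop on an object; "newtons" is the grip in N (left out, the last holds). Time passes only in rows, so rows that do not move let the fingers close. It gives the time, the measured TCP pose, the force, the opening and the grip force at its end, in the units of the state.
- bot.get_obs(): the state, without advancing time (a new reading comes with each control period).
- bot.read_camera(name): name is "scene" or "top" or "wrist"; returns a dict with "img" (480x640x3 uint8, red, green, blue), "K" (3x3 intrinsics, pixels), "eye" and "attitude" of the camera in the world. Camera axes: x right, y down, z forward; pixel columns grow to the right and rows downward; lengths in m; the calibration is good to about 2 mm. A picture is of the moment at which its call begins. There is no depth.
- bot.hand_in(): hands the job in; it is judged then, once.
The state is a dict: "t": time; "q": joint angles; "joint_vel": joint speeds; "joint_torque": joint torques, N m; "eef_pos": TCP position; "tool_rot": TCP orientation; "contact_force": force on the tool from outside, world axes, zero at the start; "torque": the same for the moment, N m; "gripper_width": opening from 0.0 (shut) to 1.0 (fully open); "grasp_force": force on a finger pad.
Only numpy, scipy, OpenCV 4.12 (cv2) and the standard library are available. Lean on these libraries where they do the work, as an engineer would, in place of code of your own. Each camera call takes 0.05 s, during which the arm holds its last target. There are 200 camera calls.

### The job

Lift the round-headed spotting brush out of the wooden drying block and lower it, bristles up, down to the bottom of the deep cup before letting go: do not drop it in. Leave it leaning on the side of the rim that faces the drip tray, so that its head hangs out over the tray. Leave the flat-bladed scraper standing in the block, and do not disturb the bottle or the jar.

Things in the scene. Friction and masses are not known exactly. Their poses are not given: they have to be found in the camera images.
- spotting_brush: Brush, 190 mm long, about 60 g, round. Origin at its foot, z along it to the bristles. Wooden handle 14 mm in diameter from 0 to 136 mm; thicker wooden grip with a brass band, 22 mm in diameter, 141 to 166 mm (hold it here); stiff black bristles 20 mm in diameter to 190 mm. Starts upright (within about 4 degrees) in either hole of the drying block, foot 10 mm above the work surface.
- brush_head (a point): Middle of the brush's bristle head, on its axis, 176 mm from its foot.
- caddy: Fixed metal cup and drip tray in one piece, turned any way. Origin under the cup's centre on the work surface, z up, +x level towards the side where the tray runs out. Round cup: 80 mm outside diameter, 72 mm inside, 112 mm high, inner floor at 6 mm. Tray: rectangular, x = -42 to 136 mm, y = -50 to 50 mm, rim 14 mm high.
- cup_mouth (a point): Centre of the cup's mouth, 112 mm above the work surface.
- tray_middle (a point): Middle of the open part of the drip tray, 88 mm from the cup's axis on the caddy's +x, 3 mm up.
- drying_block: Fixed wooden block 60 x 150 mm (x, y), 55 mm high, origin under its centre, z up. Two upright holes 18 mm in diameter, 45 mm deep, at y = -42 and +42 mm, one holds the brush, the other the scraper.
- lint_scraper: Scraper that stays in the block's other hole: 150 mm long, 60 g, wooden handle 14 mm in diameter to 105 mm, then a flat steel blade 36 mm wide, 4 mm thick. Origin at the foot, z up along it; top 160 mm above the work surface.
- detergent: Bystander: white bottle, 72 mm diameter, 200 mm high, origin under its centre.
- softener_jar: Bystander: jar, 60 mm diameter, 100 mm high, origin under its centre. Stands between the robot's base and the work.
There are look-alikes about, which are no part of the job. Several things look just like the drying_block: the one meant starts farthest from the robot's base.

How it is judged:
On the way:
1. the brush, still held by the fingers, is lowered into the cup until its foot is within 25 mm of the cup's floor (horizontal distance between spotting_brush and caddy below 0.036 m and z of spotting_brush in the frame of caddy below 0.031 m and contact force between the fingers and spotting_brush above 0.5 N), for 0.1 s.
At the end, for the whole second after the job is handed in: The brush rests in the cup, foot within about 20 mm of the floor, bristles up, leaning to the tray: the middle of its head is at least 42 mm from the cup's axis along the tray and within 45 mm either side of the tray's middle line. The scraper stands in its hole (horizontal distance between spotting_brush and caddy below 0.036 m and z of spotting_brush in the frame of caddy below 0.025 m and z of brush_head in the frame of caddy above 0.12 m and x of brush_head in the frame of caddy above 0.042 m and y of brush_head in the frame of caddy between -0.045 and 0.045 m and contact force between spotting_brush and caddy above 0.05 N and linear speed of spotting_brush below 0.02 m/s and horizontal distance between lint_scraper and drying_block below 0.052 m and angle between lint_scraper's own z axis and vertical below 0.2 rad); the robot touches nothing.
It fails at once if the scraper is pulled up or moved by more than 25 mm (distance of lint_scraper from where it was at the start of the episode above 0.025 m).
It fails at once if the bottle or the jar is moved by more than 25 mm (distance of any of detergent, softener_jar from where it was at the start of the episode above 0.025 m).
It also fails if it takes over 40 s, if anything falls off the work surface, if the arm or the gripper's body presses on something with over 40 N, if the wrist force passes 120 N, or if a joint passes its speed limit or range.

## Working session

There is one attempt and no reset: what is moved stays moved. The work goes in short steps, Python scripts to look and compute and a tool call to move; the robot and the scene stay as the last step left them, time stands still between calls to the robot, and variables do not carry over. Pictures are saved under pics/ and viewed, at most 10 in all, crops included, and the job is handed in when it is done.

Besides the shell and the picture viewer there is one more tool, called as a command line: name --pt "numbers of a row" for each row, then --argument value for the rest. jog_arm: Moves the arm, as the interface text tells. Its arguments: {"type":"object","properties":{"deltas":{"type":"array"},"newtons":{"type":"number"}},"required":["deltas"]}

```bash
mkdir -p pics
cat > h.py <<'E'
import numpy as np, cv2
from scipy.spatial.transform import Rotation as R
from station import bot
def rot(a):
    a=np.array(a,float)
    return a if a.shape==(3,3) else R.from_quat(a,scalar_first=True).as_matrix()
def snap(n,f):
    c=bot.read_camera(n); cv2.imwrite(f'pics/{f}.png',c['img'][:,:,::-1]); 
    np.savez(f'pics/{f}.npz',K=c['K'],eye=c['eye'],A=rot(c['attitude'])); return c
def load(f): return np.load(f'pics/{f}.npz')
def toz(c,uv,z):
    d=c['A']@np.linalg.inv(c['K'])@[*uv,1]; return c['eye']+d*(z-c['eye'][2])/d[2]
def proj(c,p):
    q=c['K']@(c['A'].T@(np.array(p)-c['eye'])); return q[:2]/q[2]
E
python3 - <<'E'
from h import *
for n in('scene','top'):
    c=snap(n,n+'0'); print(n,np.round(c['eye'],3),np.round(c['K'],0).tolist(),np.round(rot(c['attitude']),2).tolist())
print(bot.tip_reach,bot.get_obs())
E
```

```text
scene [ 1.162 -0.575  0.827] [[506.0, 0.0, 316.0], [0.0, 506.0, 244.0], [0.0, 0.0, 1.0]] [[0.64, 0.46, -0.62], [0.77, -0.4, 0.49], [-0.02, -0.79, -0.61]]
top [ 0.384 -0.041  1.115] [[493.0, 0.0, 318.0], [0.0, 493.0, 242.0], [0.0, 0.0, 1.0]] [[0.01, -0.99, 0.1], [-1.0, -0.0, 0.04], [-0.04, -0.1, -0.99]]
0.022 {'t': 0.1, 'q': array([ 1.19990276,  0.47772797,  0.02231944,  1.55636846, -0.0115007 ,
        1.10930104, -0.08308381]), 'joint_vel': array([ 0.00018804, -0.00161323, -0.00046307, -0.00202298, -0.00025373,
       -0.0001343 , -0.00101425]), 'joint_torque': array([ 4.48560299e-03, -5.97754133e+01,  1.61307435e+00, -2.81955349e+01,
        1.27285643e-02,  4.89512182e-03, -1.14041188e-05]), 'eef_pos': array([ 0.17522365, -0.65133353,  0.25240869]), 'tool_rot': array([-8.22171864e-04,  9.91375815e-01,  1.31046901e-01, -1.64809712e-04]), 'contact_force': array([ 0.35962863,  0.45918508, -0.38915329]), 'torque': array([-3.03969543e-02, -5.90912157e-03, -5.19206417e-05]), 'grasp_force': 0.0, 'gripper_width': 0.9995986883543626}
```

View pics/scene0.png

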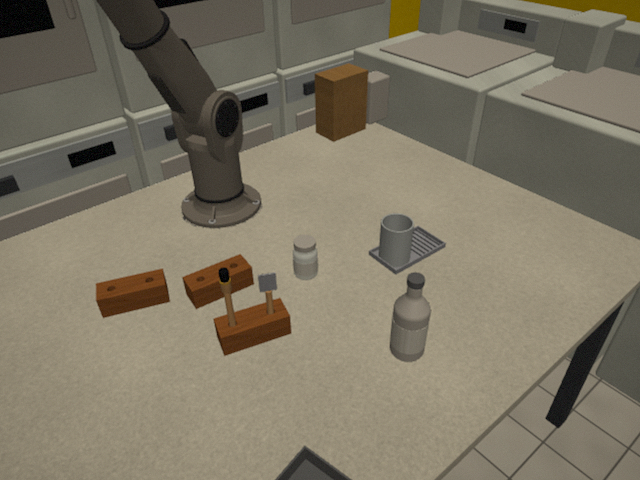

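View pics/top0.png

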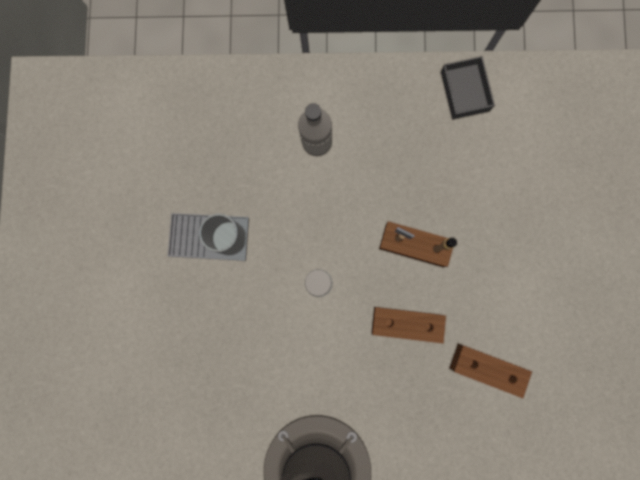

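Scene: the brush head is at (224,275), in a block with the scraper at (268,282). The cup is at (396,240) with its tray to the right. The jar is at (305,258) and the bottle at (408,325).

Top: the block candidates are A (417,243), B (409,324) and C (491,370). A is farthest from the base and the only one holding tools. Brush candidates are the black round head (451,243) and the flat scraper blade (404,234). I choose (451,243) and will check it in a close crop.

Run:
```python
from h import *
s=cv2.imread('pics/scene0.png');t=cv2.imread('pics/top0.png')
def crop(i,u,v): return cv2.convertScaleAbs(cv2.resize(i[v:v+75,u:u+100],(400,300),interpolation=cv2.INTER_CUBIC),alpha=1.5)
a=np.vstack([np.hstack([crop(s,200,262),crop(s,360,205)]),np.hstack([crop(t,375,210),crop(t,160,200)])])
cv2.imwrite('pics/crops.png',a)
c=load('top0')
for n,uv,z in [('A',(417,243),.055),('B',(409,324),.055),('C',(491,370),.055),('cup',(222,235),.112),('jar',(318,283),.1),('bottle',(313,113),.2),('head',(451,243),.2)]: print(n,np.round(toz(c,uv,z),3))
```

```text
A [ 0.489 -0.213  0.055]
B [ 0.317 -0.194  0.055]
C [ 0.224 -0.362  0.055]
cup [0.5   0.196 0.112]
jar [ 0.402 -0.003  0.1  ]
bottle [0.725 0.005 0.2  ]
head [ 0.475 -0.252  0.2  ]
```

View pics/crops.png

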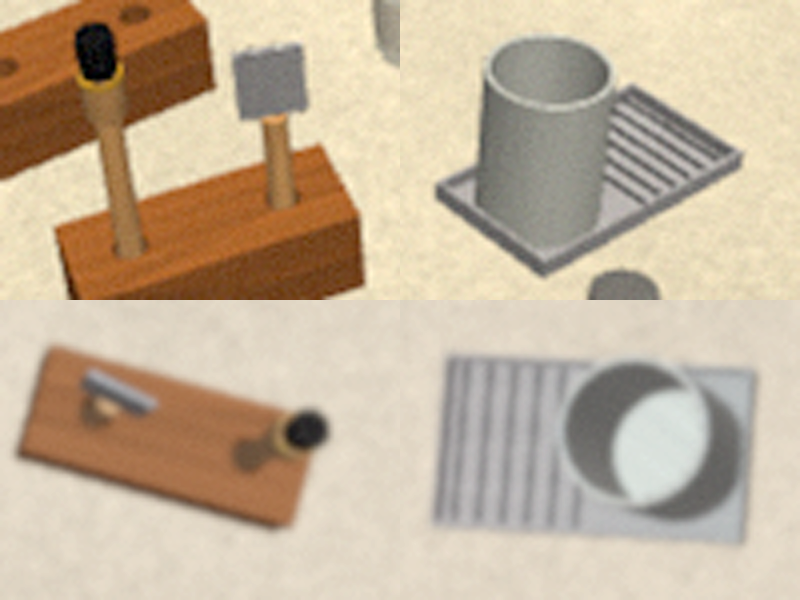

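The crops confirm it. The round black bristled brush with the brass band stands in the right hole (scene crop (97,55), top crop (308,430)), the flat blade is in the left hole, and the tray runs to image left (+y).

```bash
cat >> h.py <<'E'
def tri(cs,uvs):
    A=np.zeros((3,3));b=np.zeros(3)
    for c,uv in zip(cs,uvs):
        d=c['A']@np.linalg.inv(c['K'])@[*uv,1];d/=np.linalg.norm(d);P=np.eye(3)-np.outer(d,d);A+=P;b+=P@c['eye']
    return np.linalg.solve(A,b)
E
python3 - <<'E'
from h import *
s=load('scene0');t=load('top0')
S=lambda x,y,o:(o[0]+(x+.5)/4-.5,o[1]+(y+.5)/4-.5)
p=lambda *a:print(a[0],*[np.round(x,4) for x in a[1:]])
sb,sc,tb,tc=(200,262),(360,205),(375,210),(160,200)
p('bristle top tri',tri([s,t],[S(96,33,sb),S(308,130,tb)]),toz(s,S(96,33,sb),.2),toz(t,S(308,130,tb),.2))
p('brush grip scene z.163',toz(s,S(104,100,sb),.163)); p('hole scene',toz(s,S(129,249,sb),.055))
b=[toz(t,S(x,y,tb),.055) for x,y in((52,48),(22,153),(290,222),(318,118))]
p('block',np.mean(b,0),[np.linalg.norm(b[i]-b[i-1]) for i in range(4)])
d=(b[2]+b[3]-b[0]-b[1])/2;d/=np.linalg.norm(d);p('dir',d,np.mean(b,0)+.042*d,np.mean(b,0)-.042*d)
p('cup',toz(t,S(236,132,tc),.112),'scene',toz(s,S(149,72,sc),.112))
c=[toz(t,S(x-400,y-300,tc),.014) for x,y in((447,355),(755,370),(745,543),(434,523))]
p('tray',np.mean(c,0),[np.linalg.norm(c[i]-c[i-1]) for i in range(4)])
x=(c[0]+c[3]-c[1]-c[2]);x/=np.linalg.norm(x);p('xdir',x,'cup from tray',np.mean(c,0)-.047*x, 'heading',np.degrees(np.arctan2(x[1],x[0])))
o=bot.get_obs();p('tool R',rot(o['tool_rot']))
E
```

```text
bristle top tri [ 0.4768 -0.2537  0.198 ] [ 0.479  -0.2546  0.2   ] [ 0.4765 -0.2533  0.2   ]
brush grip scene z.163 [ 0.4842 -0.2589  0.163 ]
hole scene [ 0.4806 -0.2578  0.055 ]
block [ 0.4884 -0.2135  0.055 ] [0.1464 0.0593 0.1467 0.058 ]
dir [-0.2543 -0.9671  0.    ] [ 0.4778 -0.2542  0.055 ] [ 0.4991 -0.1729  0.055 ]Traceback (most recent call last):
  File "<stdin>", line 11, in <module>
  File "<stdin>", line 4, in <lambda>
    return _wrapfunc(a, 'round', decimals=decimals, out=out)
    return _wrapit(obj, method, *args, **kwds)
    result = getattr(arr, method)(*args, **kwds)
numpy._core._exceptions._UFuncNoLoopError: ufunc 'multiply' did not contain a loop with signature matching types (dtype('<U5'), dtype('float64')) -> None
```

jog_arm --pt "0.03 0.04 0.005 0 0 0.105 1" --pt "0.03 0.04 0.005 0 0 0.105 1" --pt "0.03 0.04 0.005 0 0 0.105 1" --pt "0.03 0.04 0.005 0 0 0.105 1" --pt "0.03 0.04 0.005 0 0 0.105 1" --pt "0.03 0.04 0.005 0 0 0.105 1" --pt "0.03 0.04 0.005 0 0 0.105 1" --pt "0.03 0.04 0.005 0 0 0.105 1" --pt "0.03 0.04 0.005 0 0 0.105 1" --pt "0.03 0.04 0.005 0 0 0.105 1" --newtons 40

```text
t: 1.1
eef_pos: [0.4744, -0.252, 0.3031]
tool_rot: [-0.0, 0.791, 0.612, -0.0]
contact_force: [0.8, -0.5, 0.6]
gripper_width: 1.0
grasp_force: 0.0
```

Run:
```python
from h import *
s=load('scene0');t=load('top0')
S=lambda x,y,o:(o[0]+(x+.5)/4-.5,o[1]+(y+.5)/4-.5)
sc,tc=(360,205),(160,200)
print('cup',toz(t,S(236,132,tc),.112),'scene',toz(s,S(149,72,sc),.112))
c=[toz(t,S(x-400,y-300,tc),.014) for x,y in((447,355),(755,370),(745,543),(434,523))]
print('tray',np.mean(c,0),[np.linalg.norm(c[i]-c[i-1]) for i in range(4)])
x=(c[0]+c[3]-c[1]-c[2]);x/=np.linalg.norm(x);print('xdir',x,'cup from tray',np.mean(c,0)-.047*x, 'heading',np.degrees(np.arctan2(x[1],x[0])))
snap('wrist','w1');snap('scene','s1')
o=bot.get_obs();print(o['t'],o['eef_pos'],rot(o['tool_rot']).round(3).tolist(), o['q'].round(2))
```

```text
cup [0.50452607 0.20279759 0.112     ] scene [0.5081398  0.20176752 0.112     ]
tray [0.50756352 0.24999522 0.014     ] [np.float64(0.09633222624245076), np.float64(0.17747555173594795), np.float64(0.09841752001781545), np.float64(0.17787974635149142)]
xdir [0.0552255  0.99847391 0.        ] cup from tray [0.50496792 0.20306695 0.014     ] heading 86.83420145624433
1.2 [ 0.47837764 -0.24632491  0.30393994] [[0.241, 0.97, 0.003], [0.97, -0.241, 0.003], [0.003, 0.003, -1.0]] [ 0.7   0.23 -0.4   1.8   0.1   1.13  0.03]
```

View pics/w1.png

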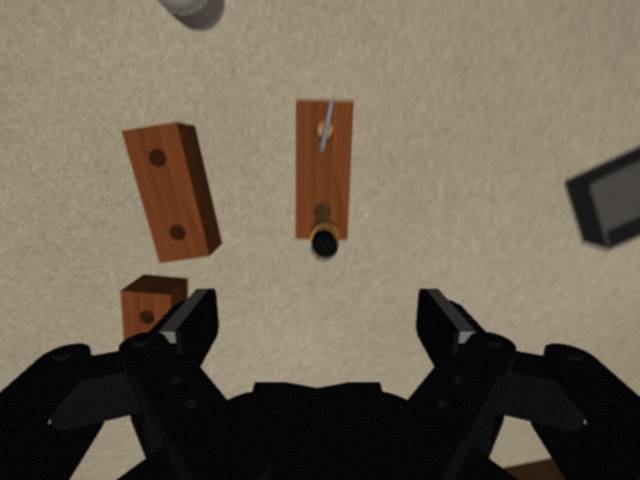

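The wrist view shows the block aligned with the jaws, the bristle top at (324,243) and the scraper blade at (327,125).

Run:
```python
from h import *
w=load('w1');print(toz(w,(324,243),.2),'hole',toz(w,(322,211),.055),'scraper', toz(w,(325,130),.06),w['eye'], bot.get_obs()['eef_pos'])
```

```text
[ 0.47965297 -0.25054816  0.2       ] hole [ 0.47963639 -0.25365921  0.055     ] scraper [ 0.50393829 -0.17059662  0.06      ] [ 0.49045593 -0.18898175  0.4234083 ] [ 0.47837764 -0.24632491  0.30393994]
```

jog_arm --pt "0.0 -0.006 0 0 0 0 1" --pt "0 0 -0.02 0 0 0 1" --pt "0 0 -0.025 0 0 0 1" --pt "0 0 -0.025 0 0 0 1" --pt "0 0 -0.025 0 0 0 1" --pt "0 0 -0.02 0 0 0 1" --pt "0 0 -0.02 0 0 0 1" --pt "0 0 0 0 0 0 1"

```text
t: 2.0
eef_pos: [0.4707, -0.2612, 0.1651]
tool_rot: [-0.003, 0.793, 0.609, -0.002]
contact_force: [-0.6, 0.4, 0.0]
gripper_width: 0.999
grasp_force: 0.0
```

Run:
```python
from h import *
c=snap('scene','s2');cv2.imwrite('pics/s2c.png',cv2.resize(c['img'][190:370,140:340,::-1],None,fx=3,fy=3))
print(bot.get_obs()['eef_pos'])
```

```text
[ 0.47193739 -0.26127869  0.16678255]
```

View pics/s2c.png

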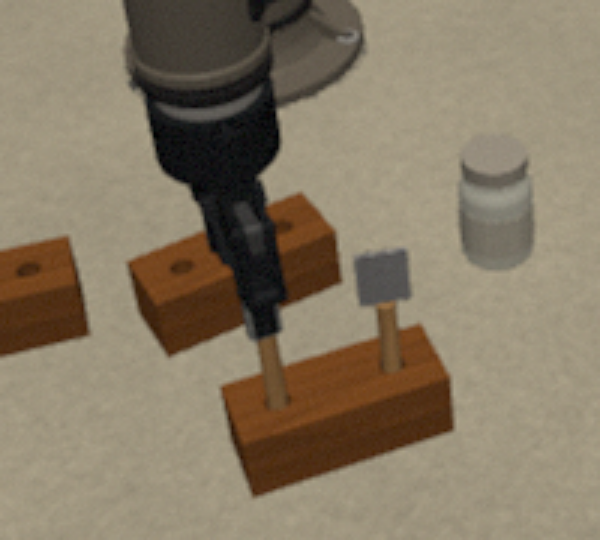

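The fingers straddle the brush grip and are clear of the scraper. The TCP reads about 10 mm off in xy, so I'll correct that and let it settle.

jog_arm --pt "0.007 0.009 0.002 0 0 0 1" --pt "0 0 0 0 0 0 1" --pt "0 0 0 0 0 0 1"

```text
t: 2.35
eef_pos: [0.4818, -0.2507, 0.1712]
tool_rot: [0.001, 0.792, 0.611, 0.0]
contact_force: [0.1, -0.5, 0.5]
gripper_width: 0.999
grasp_force: 0.0
```

Run:
```python
from h import *
snap('wrist','w2')
for i in range(3): print(bot.get_obs()['eef_pos']); bot.read_camera('top')
```

```text
[ 0.48142469 -0.25088669  0.1709637 ]
[ 0.48114752 -0.25098751  0.17072721]
[ 0.48097574 -0.25104389  0.17054187]
```

View pics/w2.png

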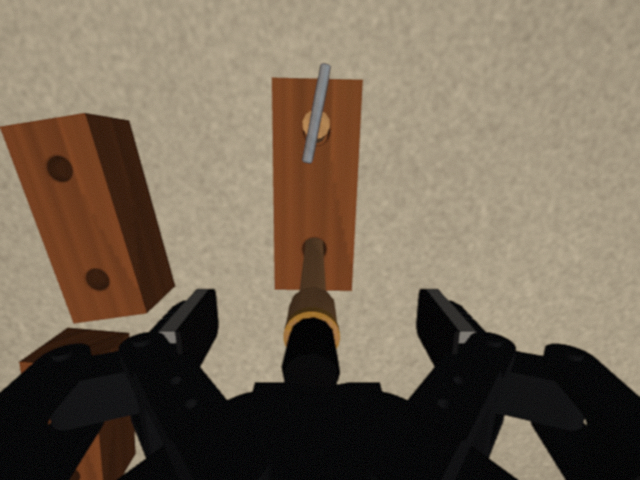

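The brush sits between the pads, band at (312,332), close to the jaw centre line (318). Closing now, then lifting.

jog_arm --pt "-0.002 0 0 0 0 0 0.3" --pt "0 0 0 0 0 0 0" --pt "0 0 0 0 0 0 0" --pt "0 0 0 0 0 0 0" --pt "0 0 0 0 0 0 0" --pt "0 0 0 0 0 0 0" --newtons 40

```text
t: 3.15
eef_pos: [0.4791, -0.2509, 0.1702]
tool_rot: [0.0, 0.792, 0.61, 0.0]
contact_force: [0.0, -0.2, 1.3]
gripper_width: 0.242
grasp_force: 39.2
```

jog_arm --pt "0 0 0.01 0 0 0 0" --pt "0 0 0.02 0 0 0 0" --pt "0 0 0.02 0 0 0 0" --pt "0 0 0.025 0 0 0 0" --pt "0 0 0.025 0 0 0 0" --pt "0 0 0.025 0 0 0 0" --pt "0 0 0.025 0 0 0 0" --pt "0 0 0.02 0 0 0 0" --pt "0 0 0 0 0 0 0"

```text
t: 4.05
eef_pos: [0.4802, -0.2511, 0.3436]
tool_rot: [0.003, 0.792, 0.61, 0.001]
contact_force: [0.7, -0.0, -1.0]
gripper_width: 0.245
grasp_force: 39.3
```

Run:
```python
from h import *
c=snap('scene','s3');cv2.imwrite('pics/s3c.png',cv2.resize(c['img'][140:360,100:370,::-1],None,fx=2.5,fy=2.5))
o=bot.get_obs();print(o['eef_pos'],o['grasp_force'],o['q'].round(2))
```

```text
[ 0.47936469 -0.2509111   0.34159727] 39.25780116172973 [ 0.7   0.21 -0.39  1.74  0.09  1.2   0.03]
```

View pics/s3c.png

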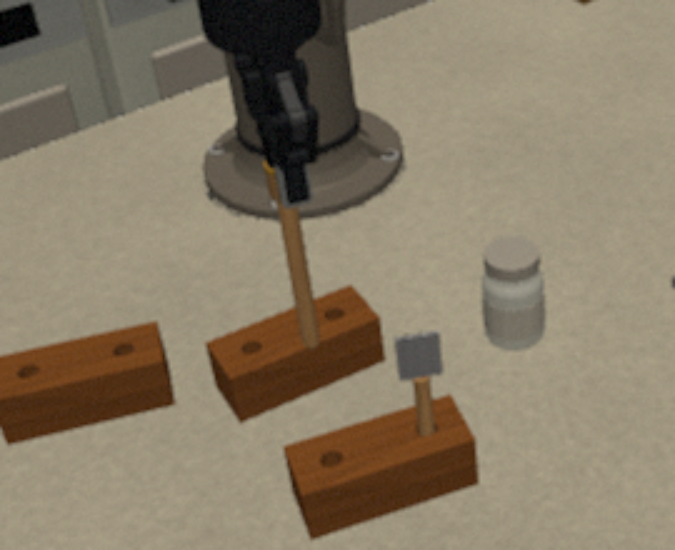

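The brush is lifted, held upright, and the scraper is undisturbed. Carrying it over the jar to the cup with a small yaw.

jog_arm --pt "0.003 0.02 0 0 0 0.019 0" --pt "0.003 0.04 0 0 0 0.019 0" --pt "0.003 0.045 0 0 0 0.019 0" --pt "0.003 0.045 0 0 0 0.019 0" --pt "0.003 0.045 0 0 0 0.019 0" --pt "0.003 0.045 0 0 0 0.019 0" --pt "0.003 0.045 0 0 0 0.019 0" --pt "0.003 0.045 0 0 0 0.019 0" --pt "0.003 0.045 0 0 0 0.019 0" --pt "0.001 0.04 0 0 0 0.019 0"

```text
t: 5.1
eef_pos: [0.5053, 0.1673, 0.3389]
tool_rot: [-0.001, 0.73, 0.684, -0.001]
contact_force: [0.2, -0.7, -0.5]
gripper_width: 0.243
grasp_force: 39.2
```

jog_arm --pt "0 0.03 0 0 0 0 0" --pt "0 0.02 0 -0.064 0.0035 0 0" --pt "0 0.015 0 -0.064 0.0035 0 0" --pt "0 0.01 0 -0.064 0.0035 0 0" --pt "0 0 0 -0.064 0.0035 0 0" --pt "0 0 0 -0.064 0.0035 0 0" --pt "0 0 0 -0.064 0.0035 0 0" --pt "0 0 0 0 0 0 0" --pt "0 0 0 0 0 0 0"

```text
t: 6.0
eef_pos: [0.506, 0.2399, 0.339]
tool_rot: [0.132, 0.717, 0.671, -0.138]
contact_force: [-0.1, -0.8, -1.0]
gripper_width: 0.243
grasp_force: 39.2
```

Run:
```python
from h import *
a=snap('scene','s4')['img'];b=snap('top','t4')['img'];
im=np.hstack([cv2.resize(a[130:290,330:460],(390,480)),cv2.resize(b[180:310,150:255],(388,480))])
cv2.imwrite('pics/c4.png',cv2.convertScaleAbs(im[:,:,::-1],alpha=1.4))
s=load('s3');print('lifted foot proj',proj(s,[.479,-.251,.181]),'seen',(223,278))
o=bot.get_obs();Rm=rot(o['tool_rot']);print(o['t'],o['eef_pos'],Rm.round(3).tolist(),o['q'].round(2))
x=np.array([.055,.998,0]);y=np.array([-.998,.055,0])
f=o['eef_pos']+.160*Rm[:,2]-[.505,.203,0];print('foot caddy',f@x,f@y,f[2])
for n in('s4','t4'):print(proj(load(n),o['eef_pos']+.160*Rm[:,2]))
```

```text
lifted foot proj [226.511024   276.52724437] seen (223, 278)
6.1 [0.5067125  0.23881451 0.33985892] [[0.064, 0.998, -0.021], [0.925, -0.067, -0.374], [-0.374, 0.005, -0.927]] [-0.21  0.42 -0.67  1.58  0.48  1.57 -1.03]
foot caddy -0.024054726558660817 0.0002869343566253523 0.19150297850260062
[391.25071319 197.42288713]
[221.07135607 228.21873188]
```

View pics/c4.png

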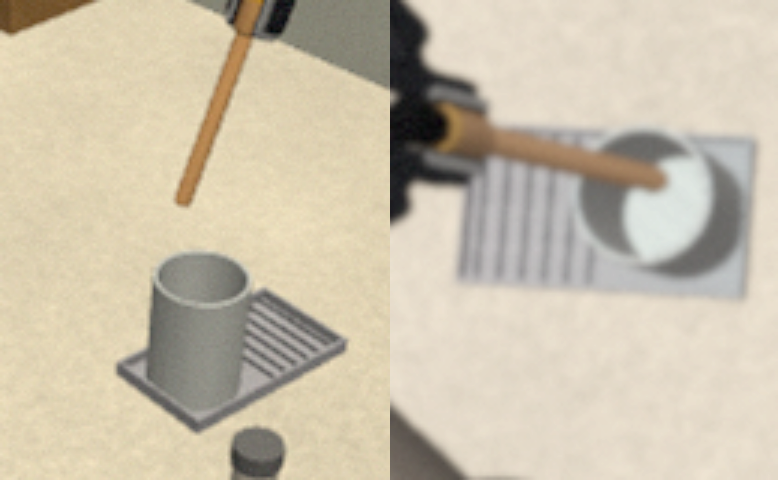

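The tilted brush's foot shows at scene (391,197) and top (222,230), matching the prediction to about a pixel. It is over the cup and leaning to the tray, so I'll lower it.

jog_arm --pt "0 0.003 -0.015 0 0 0 0" --pt "0 0 -0.02 0 0 0 0" --pt "0 0 -0.02 0 0 0 0" --pt "0 0 -0.02 0 0 0 0" --pt "0 0 -0.02 0 0 0 0" --pt "0 0 -0.02 0 0 0 0" --pt "0 0 -0.02 0 0 0 0" --pt "0 0 -0.015 0 0 0 0" --pt "0 0 -0.01 0 0 0 0" --pt "0 0 0 0 0 0 0"

```text
t: 7.1
eef_pos: [0.5064, 0.2415, 0.1787]
tool_rot: [0.132, 0.717, 0.67, -0.139]
contact_force: [0.1, 0.4, -0.1]
gripper_width: 0.242
grasp_force: 39.2
```

jog_arm --pt "0 0 -0.005 0 0 0 0" --pt "0 0 0 0 0 0 0" --pt "0 0 0 0 0 0 0"

```text
t: 7.4
eef_pos: [0.5071, 0.2424, 0.1756]
tool_rot: [0.132, 0.717, 0.67, -0.137]
contact_force: [-0.5, -0.0, -0.9]
gripper_width: 0.244
grasp_force: 39.2
```

jog_arm --pt "0 0 -0.006 0 0 0 0" --pt "0 0 -0.006 0 0 0 0" --pt "0 0 0 0 0 0 0" --pt "0 0 -0.002 0 0 0 0" --pt "0 0 0 0 0 0 0" --pt "0 0 0 0 0 0 0"

```text
t: 8.0
eef_pos: [0.5069, 0.2422, 0.1611]
tool_rot: [0.132, 0.717, 0.67, -0.138]
contact_force: [-0.6, -0.4, -0.4]
gripper_width: 0.246
grasp_force: 39.2
```

jog_arm --pt "0 0 -0.002 0 0 0 0" --pt "0 0 0 0 0 0 0" --pt "0 0 0 0 0 0 0"

```text
t: 8.3
eef_pos: [0.5068, 0.2422, 0.159]
tool_rot: [0.132, 0.717, 0.67, -0.138]
contact_force: [0.4, 1.0, 0.2]
gripper_width: 0.245
grasp_force: 39.2
```

jog_arm --pt "0 0 -0.0015 0 0 0 0" --pt "0 0 0 0 0 0 0" --pt "0 0 0 0 0 0 0"

```text
t: 8.6
eef_pos: [0.5069, 0.2421, 0.1575]
tool_rot: [0.132, 0.717, 0.67, -0.138]
contact_force: [-0.9, -0.3, -1.5]
gripper_width: 0.242
grasp_force: 39.2
```

jog_arm --pt "0 0 -0.0015 0 0 0 0" --pt "0 0 0 0 0 0 0" --pt "0 0 0 0 0 0 0"

```text
t: 8.9
eef_pos: [0.5068, 0.2422, 0.156]
tool_rot: [0.132, 0.717, 0.67, -0.138]
contact_force: [-0.2, -0.4, -0.6]
gripper_width: 0.243
grasp_force: 39.2
```

jog_arm --pt "0 0 -0.0015 0 0 0 0" --pt "0 0 0 0 0 0 0" --pt "0 0 0 0 0 0 0"

```text
t: 9.2
eef_pos: [0.5069, 0.2423, 0.1546]
tool_rot: [0.132, 0.717, 0.67, -0.138]
contact_force: [-0.4, 0.7, 0.4]
gripper_width: 0.242
grasp_force: 39.3
```

Run:
```python
from h import *
a=snap('scene','s5')['img'];b=snap('top','t5')['img'];
im=np.hstack([cv2.resize(a[160:290,330:460],(480,480)),cv2.resize(b[180:310,170:255],(314,480))])
cv2.imwrite('pics/c5.png',cv2.convertScaleAbs(im[:,:,::-1],alpha=1.4))
```

```text
(no output)
```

View pics/c5.png

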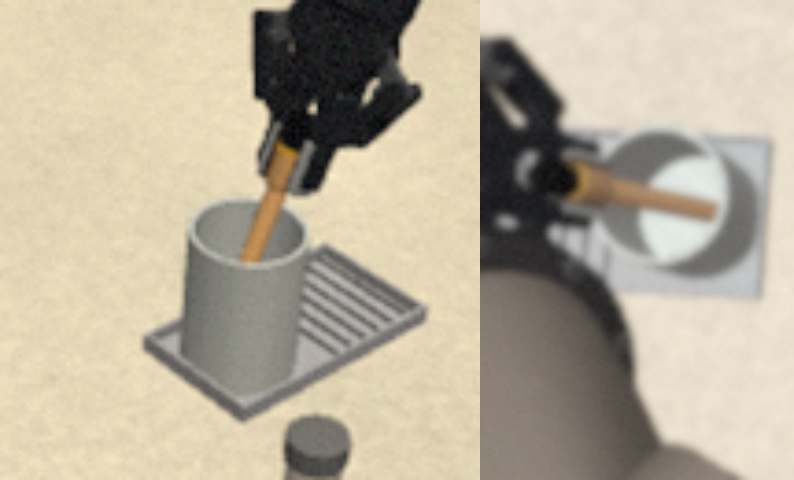

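The brush stands deep in the cup and leans to the tray, still gripped. Feeling for the floor now.

jog_arm --pt "0 0 -0.0015 0 0 0 0" --pt "0 0 0 0 0 0 0" --pt "0 0 0 0 0 0 0"

```text
t: 9.6
eef_pos: [0.5071, 0.243, 0.1539]
tool_rot: [0.132, 0.717, 0.67, -0.137]
contact_force: [-0.5, 1.4, 4.8]
gripper_width: 0.244
grasp_force: 39.8
```

jog_arm --pt "0 0 -0.001 0 0 0 0" --pt "0 0 0 0 0 0 0" --pt "0 0 0 0 0 0 0"

```text
t: 9.9
eef_pos: [0.5073, 0.2435, 0.1534]
tool_rot: [0.132, 0.717, 0.67, -0.137]
contact_force: [-1.0, 2.3, 7.9]
gripper_width: 0.245
grasp_force: 40.2
```

Floor contact is confirmed at about 8 N. Releasing, then retreating along the tool axis.

jog_arm --pt "0 0 0.001 0 0 0 0" --pt "0 0 0 0 0 0 0.35" --pt "0 0 0 0 0 0 0.5" --pt "0 0 0 0 0 0 0.7" --pt "0 0 0 0 0 0 0.8" --pt "0 0 0 0 0 0 0.8" --pt "0 0 0 0 0 0 0.8" --newtons 20

```text
t: 10.6
eef_pos: [0.5068, 0.2421, 0.153]
tool_rot: [0.132, 0.717, 0.67, -0.138]
contact_force: [0.8, 0.5, -0.4]
gripper_width: 0.796
grasp_force: 0.0
```

jog_arm --pt "0 0.004 0.009 0 0 0 0.8" --pt "0 0.007 0.018 0 0 0 0.8" --pt "0 0.007 0.018 0 0 0 0.8" --pt "0 0.007 0.018 0 0 0 0.8" --pt "0 0.007 0.018 0 0 0 0.8" --pt "0 0.007 0.018 0 0 0 0.8" --pt "0 0.004 0.02 0 0 0 0.8" --pt "0 0 0.02 0 0 0 0.8" --pt "0 0 0 0 0 0 0.8"

```text
t: 11.5
eef_pos: [0.5074, 0.2869, 0.2955]
tool_rot: [0.132, 0.718, 0.67, -0.135]
contact_force: [-0.7, 0.1, 0.3]
gripper_width: 0.8
grasp_force: 0.0
```

Run:
```python
from h import *
a=snap('scene','s6')['img'];b=snap('top','t6')['img'];
im=np.hstack([cv2.resize(a[160:290,330:460],(480,480)),cv2.resize(b[180:310,170:255],(314,480))])
cv2.imwrite('pics/c6.png',cv2.convertScaleAbs(im[:,:,::-1],alpha=1.4))
s,t=load('s6'),load('t6')
x=np.array([.055,.998,0]);y=np.array([-.998,.055,0]);f=np.array([.505,.203,0])
h=f+.053*x+[0,0,.166];print('expected head',proj(s,h),proj(t,h)); 
print(bot.get_obs()['eef_pos'])
```

```text
expected head [414.10047219 195.7229488 ] [185.2838254 227.5936383]
[0.50683244 0.28547782 0.29252403]
```

View pics/c6.png

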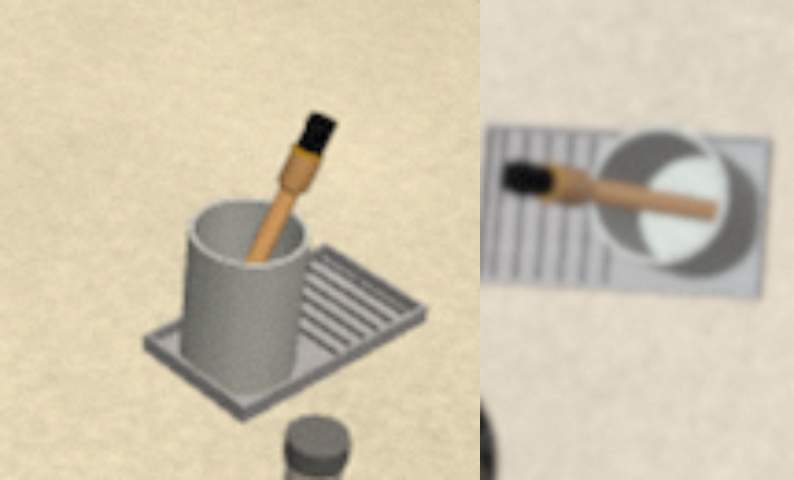

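The brush leans on the tray-side rim. Its head is at scene (416,196) and top (183,228), against (414,196) and (185,228) expected, so x is about 0.055 m on the tray's middle line. The robot is clear, so I'm handing in.

```bash
python3 -c "
from station import bot
print(bot.hand_in())"
```

```text
the job is handed in; nothing more can be done
None
```

I handed the job in: the brush stands bristles up in the cup, lowered to the floor before release and leaning on the tray-side rim with its head about 55 mm out over the tray; the scraper was still upright in its block after the lift, the bottle and jar were never touched, and no verdict came back.

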